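# Weigh the fallen spice jar in the draught-shielded balance

## Robot

A 6-joint arm with a two-finger parallel gripper is mounted at the origin on a cart in front of the work surface, level with it; the furniture and walls round the work are solid. World frame = base frame: x ahead of the robot, y to its left, z up, the work surface at z = 0. Lengths are in m, angles in rad, forces in N, time in s.
With the tool pointing down it reaches from about 0.375 to 0.975 m from the base axis. Payload 3.8 kg.
Tool frame: the origin (TCP) lies between the finger pads; the fingertips stand 8 mm ahead of it and the grasp point (between the pads) lies 11 mm behind it (tcp_to_tips is the distance from the TCP to the fingertips, in m); z points along the fingers, y is the line along which they close (so a half turn about z gives the same grasp; the last joint's range is limited). The gripper opens to 85 mm and grips with 20 to 120 N. Pads are 22 mm wide; open, the fingers measure 114 mm over their backs; the gripper's body (76 mm by 85 mm) begins 54 mm behind the grasp point. The pads swing forward as they close: fully open they stand 13 mm farther back than shut.
Start: joints at [-1.242, 0.264, 1.604, -0, 1.274, -0.037], TCP at [0.241, -0.63, 0.239] pointing down, gripper open.
Joint ranges: [-2.63, 2.63], [-0.94, 2.18], [0.31, 2.57], [-1.31, 4.45], [0, 2.66], [-2.55, 2.55]. Speed limits (rad/s): [2.57, 2.57, 3.14, 3.14, 3.14, 3.14].

## Interface

Orientations are given as a rotation vector (axis times angle).
In Python, from workcell import * gives the robot as it stands.
- The arm moves only by the tool move_arm, never from a script. Its argument "series" is one flat list of numbers, 7 for each row, row after row: the finger opening in cm, from 0 to 8.54, then the shift along the tool's x, y, z in cm, then the turn, a rotation vector about the tool's x, y, z in degrees. A call has 1 to 5 rows; each row shifts and turns the commanded pose from where the row before left it, along the tool's axes as they then stand; what a row does not reach is not made up. A row lasts 1/8 s, in which the tool goes at most 62.5 mm and 10.7 degrees, less where a joint would pass 70% of its speed; a pose out of reach is approached as far as the arm can. A call is refused whole if a number of a shift passes 6.25 or a number of a turn 10.7, either way. A call with a gripper value outside its range is refused whole. The fingers move at their own pace and stop on an object; "grip_force" is the grip in N (left out, the last holds). Time passes only in rows, so rows that do not move let the fingers close. It gives the time, the measured TCP pose, the force, the opening and the grip force at its end, in the units of the state.
- read_state(): the state, without advancing time (a new reading comes with each control period).
- read_camera(name): name is "side" or "top" or "wrist"; returns the picture (480x640x3 uint8, red, green, blue); there is no depth.
- calibration(name): a dict with "camera_matrix" (3x3 intrinsics, pixels), "rvec" (rotation vector, rad) and "tvec" (3), from world to camera coordinates, as OpenCV has them. Camera axes: x right, y down, z forward; pixel columns grow to the right and rows downward; lengths in m; the calibration is good to about 2 mm. A picture is of the moment at which its call begins: read the wrist's pose just before it. calibration takes no time and is no camera call; for the wrist camera it gives the pose at the moment of the call.
- finish_job(): hands the job in; it is judged then, once.
The state is a dict: "time": time; "q": joint angles; "joint_vel": joint speeds; "joint_torque": joint torques, N m; "tool_pos": TCP position; "tcp_rot": TCP orientation; "wrist_force": force on the tool from outside, world axes, zero at the start; "torque": the same for the moment, N m; "width": opening from 0.0 (shut) to 1.0 (fully open); "grip_force": force on a finger pad.
Only numpy, scipy, OpenCV 4.12 (cv2) and the standard library are available. Lean on these libraries where they do the work, as an engineer would, in place of code of your own. Each camera call takes 0.05 s, during which the arm holds its last target. There are 200 camera calls.

## Task

Weigh the knocked-over jar of orange-brown spice on the balance: with the pan still empty, slide the glass roof of the draught shield fully shut and press the blue tare key all the way down; then slide the roof fully open, stand the jar upright (black lid on top) in the middle of the steel weighing pan, setting it down gently, let go of it, slide the roof fully shut again and press the green print key all the way down. Leave the red power key alone, press print only once the jar stands behind the shut roof and do not tare again with the jar on the pan, and do not knock or shift the green spice jar, the white ramekin or the garlic that stand about.

Things in the scene. Friction and masses are not known exactly. Their poses are not given: they have to be found in the camera images.
- balance: White precision balance, fixed, 408 long (own x) x 200 wide. Origin on the worktop under the pan's centre; +x to its rear, +y left, z up. Front to rear: key panel x -192 to -90, top z 50 (display at x -130 to -95 slopes up to z 58); open-topped glass chamber, outside x -85 to +80, inside x -79 to +80, y +-86, front pane to z 186, side tracks to z 200; rear housing x +81 to +216, z up to 176.
- pan_centre (a point): Centre of the top face of the steel weighing pan (90 across), 62 above the worktop. Axes as the balance.
- roof (a joint): Travel (m) of the clear glass roof of the chamber, sliding level along the balance's +x: 0 = fully shut (against the front), 0.135 = fully open (back over the rear housing). It starts part open and stays where it is left. Fully open it leaves the chamber open from the front pane to balance x +60; top of the glass at z 193.
- roof_handle (a point): Centre of the top of the roof's black handle, moving with it: an upright bar 12 thick (balance x) x 56 long (y), standing 24 above a flat pad on the roof; this point is 220 above the worktop, at balance x -64 with the roof shut, +71 fully open.
- tare_key (a joint): Blue tare key: travel down (m), 0 = up, 0.004 = fully down; a spring returns it, about 4 N to the bottom.
- tare_key_top (a point): Centre of the top of the blue tare key, 22 (x) x 34 (y), left on the key panel (balance x -158, y +60), 57 above the worktop when up.
- print_key (a joint): Green print key: travel down (m), 0 = up, 0.004 = fully down; a spring returns it, about 4 N to the bottom.
- print_key_top (a point): Centre of the top of the green print key, 22 (x) x 34 (y), right on the key panel (balance x -158, y -60), 57 above the worktop when up.
- power_key (a joint): Red power key, 22 x 22, in the middle of the key panel between the other two (balance x -158, y 0): travel down (m), 0 = up. Not to be pressed.
- jar: The jar to weigh: orange-brown spice, blank white label, black lid; lies on its side on the worktop, right of the balance. Round, 99 long: body 44 across up to 79, then the lid, 40 across, from 79 to 99. Origin at the centre of its bottom face; own z along its axis towards the lid (level while it lies, up when it stands). About 0.13 kg.
- green_jar: Bystander: the same jar with green herbs, standing upright, 44 across, 99 tall; origin at the centre of its underside.
- ramekin: Bystander: white ramekin, 69 across, 34 tall; origin at the centre of its underside.
- garlic: Bystander: bulb of garlic, about 50 across and 51 tall; origin at the centre of its underside.

How it is judged:
On the way, in this order (a step that is already met when the one before it is completed fails the run):
1. the roof is slid fully shut while the pan is empty (value of joint roof below 0.004 m and distance between jar and pan_centre above 0.1 m), for 0.1 s.
2. the blue tare key is pressed down with the roof shut and the pan empty (all of step 1 and value of joint tare_key above 0.003 m), for 0.1 s.
3. the roof is slid fully open (value of joint roof above 0.125 m), for 0.1 s.
4. the jar stands upright in the middle of the pan and is let go (horizontal distance between jar and pan_centre below 0.022 m and z of jar in the frame of pan_centre between -0.004 and 0.004 m and not (angle between jar's own z axis and vertical above 0.1 rad) and contact force between the fingers and jar below 0.3 N), for 0.2 s.
5. the roof is slid fully shut over the jar (horizontal distance between jar and pan_centre below 0.022 m and z of jar in the frame of pan_centre between -0.004 and 0.004 m and not (angle between jar's own z axis and vertical above 0.1 rad) and value of joint roof below 0.004 m), for 0.1 s.
6. the green print key is pressed down with the roof shut and the jar on the pan (all of step 5 and value of joint print_key above 0.003 m), for 0.1 s.
At the end, for the whole second after the job is handed in: The jar stands upright (within 0.1 rad) and at rest on the pan, its axis within 22 mm of the pan's centre; the roof is shut (within 4 mm) and no key is held down (all of step 5 and value of joint each of tare_key, print_key, power_key below 0.001 m and linear speed of jar below 0.02 m/s); the robot touches nothing.
It fails at once if the red power key is pressed (over 1.5 mm) (value of joint power_key above 0.0015 m).
It fails at once if the tare key is pressed (over 2 mm) while the jar is in the chamber (value of joint tare_key above 0.002 m and not (distance between jar and pan_centre above 0.1 m)).
It fails at once if the print key is pressed (over 2 mm) before the jar stands on the pan with the roof shut (value of joint print_key above 0.002 m and not (horizontal distance between jar and pan_centre below 0.022 m and z of jar in the frame of pan_centre between -0.004 and 0.004 m and not (angle between jar's own z axis and vertical above 0.1 rad) and value of joint roof below 0.004 m)).
It fails at once if the jar is set down hard or pressed on the balance (over 40 N) (contact force between jar and balance above 40 N).
It fails at once if the green jar, the ramekin or the garlic is shifted by more than 30 mm, or the green jar or ramekin knocked over (distance of any of green_jar, ramekin, garlic from where it was at the start of the episode above 0.03 m or angle between any of green_jar, ramekin's own z axis and vertical above 0.5 rad).
It also fails if it takes over 72 s, if anything falls off the work surface, if the arm or the gripper's body presses on something with over 40 N, if the wrist force passes 120 N, or if a joint passes its speed limit or range.

## Working session

There is one attempt and no reset: what is moved stays moved. The work goes in short steps, Python scripts to look and compute and a tool call to move; the robot and the scene stay as the last step left them, time stands still between calls to the robot, and variables do not carry over. Pictures are saved under pics/ and viewed, at most 11 in all, crops included, and the job is handed in when it is done.

Besides the shell and the picture viewer there is one more tool, called after "Request:" by a JSON object that holds its "method" and its "body", one argument or row to a line. move_arm: Moves the arm, as the interface text tells. Its arguments: {"type":"object","properties":{"series":{"type":"array"},"grip_force":{"type":"number"}},"required":["series"]}

```bash
mkdir -p pics; cat > h.py <<'E'
from workcell import *
import numpy as np, cv2
from scipy.spatial.transform import Rotation as R
def snap(n,f):
    c=calibration(n); im=read_camera(n); cv2.imwrite('pics/'+f+'.png',im[:,:,::-1]); np.savez('pics/'+f+'.npz',K=c['camera_matrix'],r=c['rvec'],t=c['tvec']); return im
def ray(f,u,v,z):
    d=np.load('pics/'+f+'.npz'); M=cv2.Rodrigues(d['r'])[0]; o=-M.T@d['t'].ravel()
    r=M.T@np.linalg.inv(d['K'])@[u,v,1]; return o+r*(z-o[2])/r[2]
def proj(f,p):
    d=np.load('pics/'+f+'.npz'); return cv2.projectPoints(np.array(p,float).reshape(-1,3),d['r'],d['t'],d['K'],None)[0][:,0]
E
python3 - <<'E'
from h import *
print(read_state())
for n in('top','side'): snap(n,n+'0'); d=np.load(f'pics/{n}0.npz'); print(-cv2.Rodrigues(d['r'])[0].T@d['t'].ravel())
E
```

```text
{'time': 0.0, 'q': array([-1.24189022e+00,  2.64762110e-01,  1.60541549e+00, -3.37829572e-06,
        1.27371675e+00, -3.69224516e-02]), 'joint_vel': array([ 1.59791313e-03, -1.63058625e-03,  1.18336590e-03,  1.18849162e-05,
        7.57555838e-04, -1.27355949e-03]), 'joint_torque': array([-1.85608384e-03, -5.15124500e+01, -3.67314649e+01, -3.65764836e-04,
        1.30860167e-02, -1.58274776e-05]), 'tool_pos': array([ 0.24120705, -0.62963939,  0.23793359]), 'tcp_rot': array([-3.08694481e+00, -5.71030551e-01,  5.30593069e-04]), 'wrist_force': array([ 0.27041512, -0.3045345 , -0.53083341]), 'torque': array([0.00880463, 0.01160815, 0.02985534]), 'grip_force': 0.0, 'width': 0.998283269139227}
[ 0.51147167 -0.12015168  1.09381265]
[0.45084676 0.63631696 0.75107744]
```

View pics/top0.png

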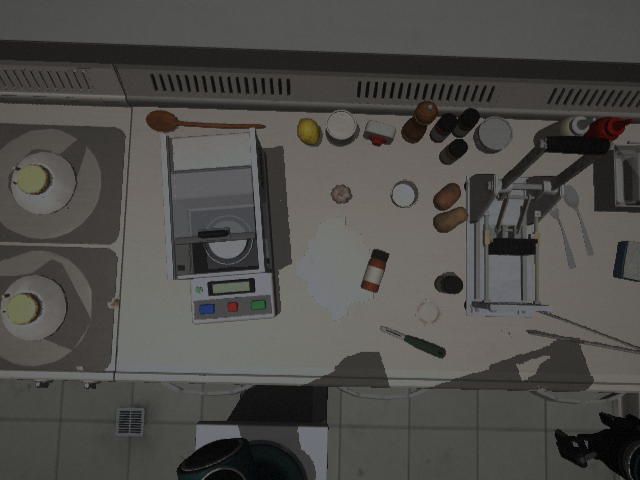

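View pics/side0.png

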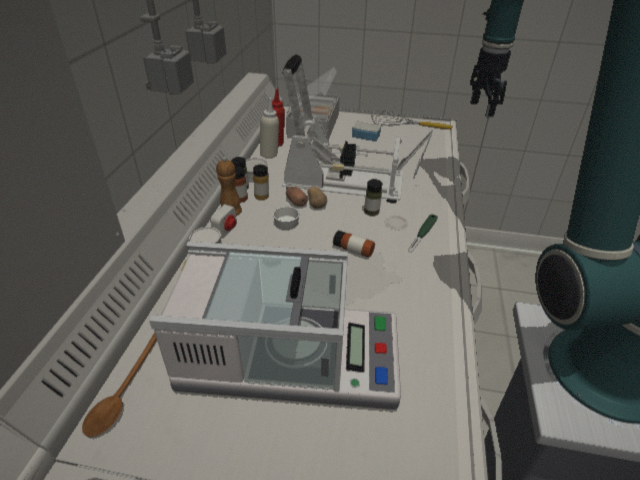

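Top view: balance with the keys at (207,309) blue, (232,307) red and (258,304) green, roof handle about (214,234). The jar lies from (371,289) to its lid at (379,253). Green jar (449,283), ramekin (404,194), garlic (341,194). Side view agrees.

```bash
python3 - <<'E'
from h import *
from scipy.optimize import least_squares
W={'top':(190,270,290,325),'side':(365,395,310,390)}
obs=[]
for n in W:
    im=cv2.imread(f'pics/{n}0.png'); hsv=cv2.cvtColor(im,cv2.COLOR_BGR2HSV); x0,x1,y0,y1=W[n]
    for k,(a,b,y) in {'blue':(100,130,60),'green':(50,85,-60),'red':(170,190,0)}.items():
        h=hsv[y0:y1,x0:x1,0].astype(int); h=np.where((h<10)&(a>150),h+180,h)
        m=(h>=a)&(h<=b)&(hsv[y0:y1,x0:x1,1]>120)&(hsv[y0:y1,x0:x1,2]>40)
        nn,l,s,c=cv2.connectedComponentsWithStats(m.astype(np.uint8)); i=1+np.argmax(s[1:,4]); p=c[i]+[x0,y0]
        print(n,k,p,s[i],ray(n+'0',*p,.0555)); obs.append((n,-.158,y/1e3,p))
def f(v):
    c,s=np.cos(v[2]),np.sin(v[2]); return np.concatenate([proj(n+'0',[v[0]+c*x-s*y,v[1]+s*x+c*y,.0555])[0]-p for n,x,y,p in obs])
r=least_squares(f,[.6,.1,0]); print(r.x,r.fun.round(1))
v=r.x; c,s=np.cos(v[2]),np.sin(v[2]); B=lambda x,y,z:[v[0]+c*x-s*y,v[1]+s*x+c*y,z]
# roof handle in both views at given travel
for q in(0,.04,.05,.06,.07,.135): print(q,proj('top0',B(-.064+q,0,.22)),proj('side0',B(-.064+q,0,.22)))
pts=[B(-.192,100e-3,.05),B(-.192,-.1,.05),B(.216,.1,.176),B(.216,-.1,.176),B(-.085,.09,.2),B(-.085,-.09,.2),B(0,0,.062)]
print('corners',proj('top0',pts).round(0).tolist())
for n,u,w,z in[('jarbot',371,290,.022),('jarlid',379,252,.022),('green',449,283,.09),('ram',404,194,.03),('garl',341,194,.03)]: print(n,ray('top0',u,w,z).round(3))
a=cv2.imread('pics/top0.png'); b=cv2.imread('pics/side0.png')
t=np.vstack([cv2.resize(a[225:315,330:470],(560,360),interpolation=2)]); 
u=cv2.resize(a[215:255,160:260],(400,160),interpolation=2); w=cv2.resize(b[220:270,270:400],(400,160),interpolation=2)
cv2.imwrite('pics/c1.png',np.vstack([np.pad(t,((0,0),(0,240),(0,0))),np.hstack([u,w])]))
E
```

```text
top blue [206.39370079 308.5511811 ] [  9  14  15  10 127] [0.42955628 0.13403645 0.0555    ]
top green [257.61206897 304.21551724] [ 61  10  14  10 116] [0.44255452 0.01534838 0.0555    ]
top red [232.06097561 306.5       ] [38 12  9 10 82] [0.43577843 0.07464013 0.0555    ]
side blue [380.74509804 375.1372549 ] [ 10  57  13  17 204] [0.42923079 0.13677984 0.0555    ]
side green [379.58461538 323.06923077] [ 10   7  11  13 130] [0.4419075 0.0181794 0.0555   ]
side red [380.26548673 347.56637168] [ 10  33  12  10 113] [0.43535219 0.07715967 0.0555    ]
[0.59275013 0.09292986 0.10726048] [-0.7  0.1 -0.4  0.2 -0.6  0.   0.1 -0.5 -0.  -0.7 -0.1 -0.5]
0 [[212.39287386 264.51798597]] [[332.28655905 279.35898554]]
0.04 [[211.16568424 244.42206831]] [[308.17839336 277.7271038 ]]
0.05 [[210.86024602 239.42034628]] [[302.17429723 277.32068653]]
0.06 [[210.55534859 234.42747991]] [[296.17933731 276.91488769]]
0.07 [[210.2509905  229.44344571]] [[290.19349278 276.50970587]]
0.135 [[208.28571135 197.26089818]] [[251.50626203 273.89096721]]
corners [[190.0, 325.0], [276.0, 317.0], [162.0, 137.0], [256.0, 130.0], [171.0, 279.0], [260.0, 272.0], [227.0, 239.0]]
jarbot [ 0.482 -0.254  0.022]
jarlid [ 0.575 -0.272  0.022]
green [ 0.504 -0.424  0.09 ]
ram [ 0.719 -0.33   0.03 ]
garl [ 0.714 -0.175  0.03 ]
```

View pics/c1.png

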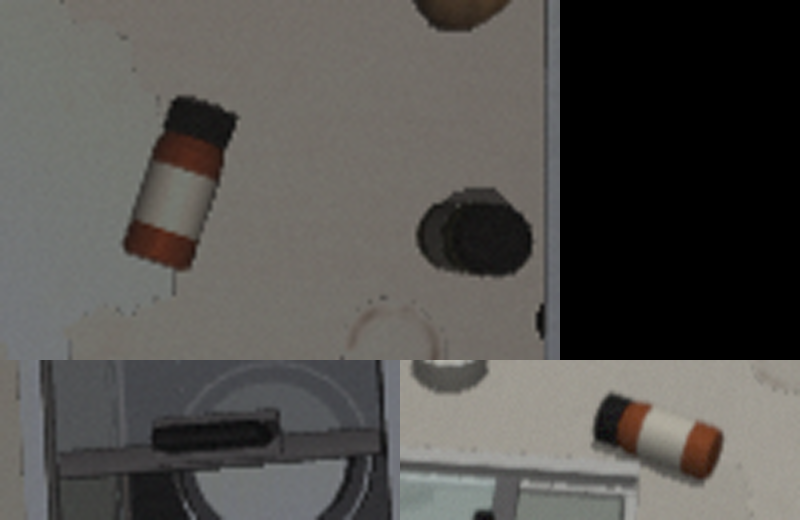

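```bash
cat >> h.py <<'E'
v=np.array([.59275,.09293,.10726]); yb=v[2]
def B(x,y,z): c,s=np.cos(yb),np.sin(yb); return np.array([v[0]+c*x-s*y,v[1]+s*x+c*y,z])
def down(yaw,tilt=0): # yaw of tool x (deg); then tilt about tool y (deg)
    return R.from_euler('z',yaw,degrees=True)*R.from_euler('x',180,degrees=True)*R.from_euler('y',tilt,degrees=True)
def plan(wps,start=None,vmax=5.5,wmax=9.5):
    """wps: (opening, pos, Rotation, min rows)"""
    s=read_state(); p,q=(np.array(s['tool_pos']),R.from_rotvec(s['tcp_rot'])) if start is None else start
    out=[]
    for g,P,Q,n in wps:
        p0,q0=p,q; rv=(q0.inv()*Q).as_rotvec(degrees=True)
        n=max(n,int(np.ceil(np.linalg.norm(P-p)*100/vmax)),int(np.ceil(np.linalg.norm(rv)/wmax)))
        for i in range(1,n+1):
            pt=p0+(P-p0)*i/n; qt=q0*R.from_rotvec(rv*i/n,degrees=True)
            d=(q.inv().apply(pt-p)*100).round(2); w=(q.inv()*qt).as_rotvec(degrees=True).round(1)
            p=p+q.apply(d/100); q=q*R.from_rotvec(w,degrees=True); out.append([g,*(d+0.),*(w+0.)])
    for i in range(0,len(out),5): print('['+', '.join(f'{x:g}' for r in out[i:i+5] for x in r)+']')
    return p,q
def st():
    s=read_state(); print(s['time'],s['tool_pos'].round(4),R.from_rotvec(s['tcp_rot']).as_matrix()[:,[0,2]].T.round(3).tolist(),s['wrist_force'].round(1),round(s['width'],3),s['grip_force'],s['q'].round(2))
E
python3 - <<'E'
from h import *
o=down(90+np.degrees(yb))
a=ray('top0',369,289,.022);b=ray('top0',382,251.5,.022);print(a,b,np.linalg.norm(a-b),np.degrees(np.arctan2(*(b-a)[[1,0]])))
print(ray('top0',213,233.5,.22), B(-.004,0,.22))
h=B(-.004,0,.212)
plan([(8.5,h+[0,0,.06],o,1),(8.5,h,o,3)])
E
```

```text
[ 0.48380471 -0.24918485  0.022     ] [ 0.57609738 -0.27944944  0.022     ] 0.09712817034219931 -18.15534294212248
[0.59076226 0.08775088 0.22      ] [0.58877299 0.09250178 0.22      ]
[8.5, 3.89, -3.67, -0.22, 0, 0, -5, 8.5, 4.19, -3.31, -0.22, 0, 0, -5, 8.5, 4.46, -2.94, -0.21, 0, 0, -5, 8.5, 4.7, -2.54, -0.22, 0, 0, -5, 8.5, 4.91, -2.11, -0.22, 0, 0, -5.1]
[8.5, 5.07, -1.68, -0.22, 0, 0, -5, 8.5, 5.21, -1.22, -0.22, 0, 0, -5, 8.5, 5.28, -0.77, -0.22, 0, -0.1, -5, 8.5, 5.34, -0.3, -0.22, 0, 0, -5, 8.5, 5.34, 0.16, -0.23, -0.1, 0, -5]
[8.5, 5.3, 0.63, -0.23, 0, 0, -5, 8.5, 5.23, 1.09, -0.23, 0, 0, -5, 8.5, 5.12, 1.54, -0.22, 0, 0, -5.1, 8.5, 4.96, 1.99, -0.23, 0, 0, -5, 8.5, 4.77, 2.41, -0.23, 0, 0, -5]
[8.5, 0, 0, 2, 0, 0, 0, 8.5, 0, 0, 2, 0, 0, 0, 8.5, 0, 0, 2, 0, 0, 0]
```

Request:
{"method": "move_arm", "body": {
  "series": [8.5,3.9,-3.7,-0.2,0,0,-5,8.5,4.2,-3.3,-0.2,0,0,-5,8.5,4.5,-2.9,-0.2,0,0,-5,8.5,4.7,-2.5,-0.2,0,0,-5,8.5,4.9,-2.1,-0.2,0,0,-5],
  "grip_force": 30
}}

```text
time: 0.72
tool_pos: [0.3585, -0.3881, 0.2488]
tcp_rot: [-2.89, -1.23, -0.0]
wrist_force: [1.8, -0.3, 0.9]
width: 0.998
grip_force: 0.0
```

Request:
{"method": "move_arm", "body": {
  "series": [8.5,5.1,-1.7,-0.2,0,0,-5,8.5,5.2,-1.2,-0.2,0,0,-5,8.5,5.3,-0.8,-0.2,0,0,-5,8.5,5.3,-0.3,-0.2,0,0,-5,8.5,5.3,0.2,-0.2,0,0,-5]
}}

```text
time: 1.35
tool_pos: [0.4746, -0.148, 0.259]
tcp_rot: [-2.556, -1.827, 0.0]
wrist_force: [0.9, -0.2, -0.2]
width: 0.996
grip_force: 0.0
```

Request:
{"method": "move_arm", "body": {
  "series": [8.5,5.3,0.6,-0.2,0,0,-5,8.5,5.2,1.1,-0.2,0,0,-5,8.5,5.1,1.5,-0.2,0,0,-5,8.5,5,2,-0.2,0,0,-5,8.5,4.8,2.4,-0.2,0,0,-5]
}}

```text
time: 1.98
tool_pos: [0.5904, 0.0927, 0.2688]
tcp_rot: [-2.099, -2.337, 0.001]
wrist_force: [0.5, -0.9, 0.7]
width: 0.995
grip_force: 0.0
```

```bash
python3 - <<'E'
from h import *
st(); o=down(90+np.degrees(yb)); h=B(-.004,0,.212); snap('wrist','w1')
plan([(8.5,h+[0,0,.06],o,2),(8.5,h,o,3)]); print(B(-.004,0,.22),proj('w1',[B(-.004,0,.22),B(-.004,.028,.22),B(-.004,-.028,.22)]))
E
```

```text
1.975 [0.5904 0.0927 0.2688] [[-0.107, 0.994, -0.0], [-0.001, -0.0, -1.0]] [ 0.5 -0.9  0.7] 0.995 0.0 [ 0.11  0.1   1.74 -0.    1.3   0.01]
[8.5, -0.28, -0.24, -0.15, 0.1, -0.1, 0.1, 8.5, -0.28, -0.23, -0.15, 0.1, -0.2, 0.2, 8.5, 0, 0, 2, 0, 0, 0, 8.5, 0, 0, 2, 0, 0, 0, 8.5, 0.01, 0, 2, 0, 0, 0]
[0.58877299 0.09250178 0.22      ] [[320.62069945 278.09099517]
 [320.42553323 227.31544041]
 [320.79893156 324.46087397]]
```

View pics/w1.png

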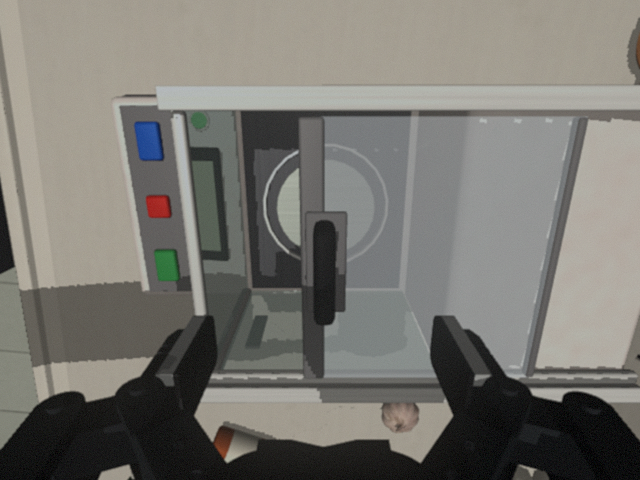

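Wrist view: the handle bar's centre is at about (323,272), against a predicted (321,278). The gripper is straight above it.

Request:
{"method": "move_arm", "body": {
  "series": [8.5,0.2,0,1.9,0,0,0,8.5,0,0,1.9,0,0,0,8.5,0,0,1.8,0,0,0,0,0,0,0,0,0,0,0,0,0,0,0,0,0]
}}

```text
time: 2.65
tool_pos: [0.59, 0.0923, 0.2135]
tcp_rot: [2.104, 2.333, 0.0]
wrist_force: [-0.8, -1.0, -0.4]
width: 0.601
grip_force: 0.0
```

Request:
{"method": "move_arm", "body": {
  "series": [0,0,0,0,0,0,0,0,0,0,0,0,0,0,0,0,0,0,0,0,0,0,0,0,0,0,0,0]
}}

```text
time: 3.15
tool_pos: [0.5906, 0.093, 0.2144]
tcp_rot: [2.102, 2.333, 0.002]
wrist_force: [0.2, 0.1, 4.3]
width: 0.133
grip_force: 33.4
```

```bash
python3 - <<'E'
from h import *
st(); p=read_state()['tool_pos']; d=p-B(0,0,0); c,s=np.cos(yb),np.sin(yb); print('bal x,y',d[0]*c+d[1]*s,-d[0]*s+d[1]*c)
E
```

```text
3.15 [0.5906 0.093  0.2144] [[-0.104, 0.995, -0.0], [0.002, -0.0, -1.0]] [0.2 0.1 4.3] 0.133 33.4207409620285 [ 0.11  0.14  1.8  -0.    1.2   0.01]
bal x,y -0.0020953306328563835 0.00030629367252647826
```

Request:
{"method": "move_arm", "body": {
  "series": [0,0,-1.6,0,0,0,0,0,0,-1.8,0,0,0,0,0,0,-1.8,0,0,0,0,0,0,-1.0,0,0,0,0,0,0,-0.3,0,0,0,0]
}}

```text
time: 3.78
tool_pos: [0.5283, 0.0863, 0.2144]
tcp_rot: [2.098, 2.328, 0.012]
wrist_force: [16.9, 0.5, -5.6]
width: 0.129
grip_force: 32.3
```

Request:
{"method": "move_arm", "body": {
  "series": [0,0,-0.2,0,0,0,0,0,0,0,0,0,0,0,0,0,0,0,0,0,0]
}}

```text
time: 4.15
tool_pos: [0.5283, 0.0863, 0.2144]
tcp_rot: [2.097, 2.327, 0.015]
wrist_force: [18.0, -0.1, -5.7]
width: 0.13
grip_force: 32.3
```

```bash
cat >> h.py <<'E'
def bxy():
    d=read_state()['tool_pos']-B(0,0,0); c,s=np.cos(yb),np.sin(yb); print('bal x,y',d[0]*c+d[1]*s,-d[0]*s+d[1]*c)
E
python3 - <<'E'
from h import *
st(); bxy()
E
```

```text
4.15 [0.5283 0.0863 0.2144] [[-0.104, 0.995, -0.0], [0.014, 0.001, -1.0]] [18.  -0.1 -5.7] 0.13 32.32919633388519 [ 0.12  0.01  1.94 -0.    1.18  0.01]
bal x,y -0.06478663919836705 0.00030093607978622094
```

```bash
python3 - <<'E'
from h import *
s=read_state();p=s['tool_pos'];o=down(90+np.degrees(yb)); k=B(-.158,.06,0); p1=B(-.0667,0,.2144)
e=plan([(0,p1+[0,0,.05],o,1)],start=(p1,o)); print()
e=plan([(0,k+[0,0,.24],o,1),(0,k+[0,0,.09],o,1),(0,k+[0,0,.07],o,1)],start=e)
E
```

```text
[0, 0, 0, -5, 0, 0, 0]

[0, 2, -3.04, 0.81, 0, 0, 0, 0, 2, -3.05, 0.82, 0, 0, 0, 0, 2, -3.04, 0.81, 0, 0, 0, 0, 0, 0, 5, 0, 0, 0, 0, 0, 0, 5, 0, 0, 0]
[0, 0, 0, 5, 0, 0, 0, 0, 0, 0, 2, 0, 0, 0]
```

Request:
{"method": "move_arm", "body": {
  "series": [5,0,0.3,0,0,0,0,5,0,0,0,0,0,0,5,0,0,0,0,0,0,5,0,0,-2.5,0,0,0,5,0,0,-2.5,0,0,0]
}}

```text
time: 4.78
tool_pos: [0.5253, 0.0864, 0.263]
tcp_rot: [-2.102, -2.333, 0.003]
wrist_force: [0.0, 0.1, 0.1]
width: 0.585
grip_force: 0.0
```

```bash
python3 - <<'E'
from h import *
st();bxy();o=down(90+np.degrees(yb)); k=B(-.158,.06,0)
e=plan([(0,k+[0,0,.25],o,1),(0,k+[0,0,.09],o,1),(0,k+[0,0,.07],o,1)])
E
```

```text
4.775 [0.5253 0.0864 0.263 ] [[-0.104, 0.995, 0.0], [-0.002, -0.0, -1.0]] [0.  0.1 0.1] 0.585 0.0 [ 0.12 -0.02  1.88  0.    1.29  0.01]
bal x,y -0.06780851616896044 0.0007103421488853469
[0, 2.95, -4.52, 0.66, -0.1, 0, -0.1, 0, 2.96, -4.51, 0.65, 0, 0, -0.1, 0, 0, 0, 5.33, 0, 0, 0, 0, 0, 0.01, 5.34, 0, 0, 0, 0, 0, 0, 5.33, 0, 0, 0]
[0, 0, 0, 2, 0, 0, 0]
```

Request:
{"method": "move_arm", "body": {
  "series": [0,3,-4.5,0.6,0,0,0,0,2.9,-4.5,0.7,0,0,0,0,0,0,5.3,0,0,0,0,0,0,5.3,0,0,0,0,0,0,5.3,0,0,0]
}}

```text
time: 5.4
tool_pos: [0.4301, 0.1359, 0.0902]
tcp_rot: [2.102, 2.334, 0.002]
wrist_force: [-0.2, -0.6, -0.4]
width: -0.0
grip_force: 0.0
```

Request:
{"method": "move_arm", "body": {
  "series": [0,0,0,1.5,0,0,0,0,0,0,0,0,0,0]
}}

```text
time: 5.65
tool_pos: [0.4301, 0.1356, 0.0759]
tcp_rot: [-2.102, -2.333, 0.003]
wrist_force: [-0.1, -0.1, -0.3]
width: -0.002
grip_force: 0.0
```

```bash
python3 - <<'E'
from h import *
st();bxy(); a=snap('side','s2'); b=snap('top','t2')
print(proj('s2',[B(-.158,.06,.057)]))
cv2.imwrite('pics/c2.png',np.hstack([cv2.resize(a[290:410,320:440],(480,480)),cv2.resize(b[250:330,180:260],(320,480))])[:,:,::-1])
E
```

```text
5.65 [0.4301 0.1356 0.0759] [[-0.104, 0.995, -0.0], [-0.002, -0.001, -1.0]] [-0.1 -0.1 -0.3] -0.002 0.0 [0.25 0.01 2.22 0.   0.91 0.15]
bal x,y -0.15719348069029399 0.05980560357643656
[[380.87886958 374.09347887]]
```

View pics/c2.png

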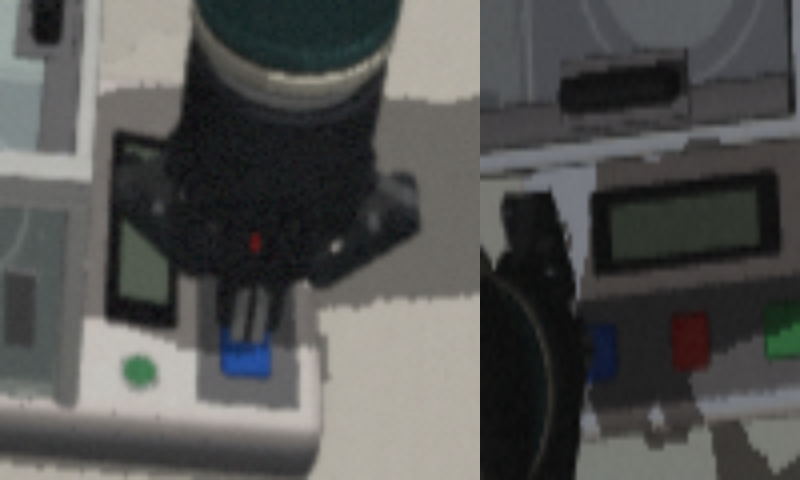

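Side crop: the closed fingers are right above the blue key, nearly centred on it. Top crop: the roof is shut.

Request:
{"method": "move_arm", "body": {
  "series": [0,0,0,1.0,0,0,0,0,0,0,0.4,0,0,0,0,0,0,0.3,0,0,0,0,0,0,0,0,0,0,0,0,0,0,0,0,0]
}}

```text
time: 6.38
tool_pos: [0.4317, 0.1359, 0.0605]
tcp_rot: [2.102, 2.333, 0.002]
wrist_force: [-1.8, -1.0, 7.2]
width: -0.002
grip_force: 3.7
```

The force is 7 N, so the key is at its bottom. Next: retract and grip the handle.

```bash
python3 - <<'E'
from h import *
o=down(90+np.degrees(yb)); k=B(-.158,.06,0); h=B(-.064,0,0)
e=plan([(0,k+[0,0,.27],o,1),(5.5,h+[0,0,.27],o,1),(5.5,h+[0,0,.2135],o,2)])
E
```

```text
[0, 0, -0.05, -5.24, 0, 0, 0, 0, 0, -0.06, -5.24, 0, 0, -0.1, 0, 0, -0.05, -5.23, 0.1, 0, 0, 0, 0, -0.06, -5.24, 0, 0, -0.1, 5.5, -2, 3.13, 0, 0, 0, 0]
[5.5, -2, 3.14, 0, 0, 0, 0, 5.5, -2, 3.13, -0.01, 0, 0, 0, 5.5, 0, 0, 2.83, 0, 0, 0, 5.5, 0, 0, 2.82, 0, 0, 0]
```

Request:
{"method": "move_arm", "body": {
  "series": [0,0,0,-5.2,0,0,0,0,0,0,-5.2,0,0,0,0,0,-0.1,-5.3,0,0,0,0,0,-0.1,-5.3,0,0,0,5.5,-2,3.1,0,0,0,0]
}}

```text
time: 7.0
tool_pos: [0.4639, 0.1201, 0.2755]
tcp_rot: [2.096, 2.332, 0.014]
wrist_force: [0.1, -0.2, -1.0]
width: 0.199
grip_force: 0.0
```

Request:
{"method": "move_arm", "body": {
  "series": [5.5,-2,3.1,0,0,0,0,5.5,-2,3.2,0,0,0,0,5.5,0,0,0,0,0,0]
}}

```text
time: 7.38
tool_pos: [0.5298, 0.0845, 0.2687]
tcp_rot: [-2.105, -2.332, 0.001]
wrist_force: [-0.9, 0.6, -0.0]
width: 0.643
grip_force: 0.0
```

```bash
python3 - <<'E'
from h import *
st(); bxy()
E
```

```text
7.375 [0.5298 0.0845 0.2687] [[-0.102, 0.995, -0.0], [-0.001, -0.0, -1.0]] [-0.9  0.6 -0. ] 0.643 0.0 [ 0.11 -0.02  1.86 -0.    1.3   0.01]
bal x,y -0.06349583460227713 -0.0016333829937175658
```

Request:
{"method": "move_arm", "body": {
  "series": [5.5,0,0,2.8,0,0,0,5.5,0,0,2.7,0,0,0,0,0,0,0,0,0,0,0,0,0,0,0,0,0,0,0,0,0,0,0,0]
}}

```text
time: 8.0
tool_pos: [0.529, 0.086, 0.2158]
tcp_rot: [2.102, 2.333, 0.003]
wrist_force: [-0.6, 0.5, -0.2]
width: 0.136
grip_force: 33.5
```

Request:
{"method": "move_arm", "body": {
  "series": [0,0,0,0,0,0,0,0,0,1.5,0,0,0,0,0,0,2.5,0,0,0,0,0,0,2.5,0,0,0,0,0,0,2.5,0,0,0,0]
}}

```text
time: 8.62
tool_pos: [0.6199, 0.0957, 0.2158]
tcp_rot: [2.102, 2.333, 0.004]
wrist_force: [-2.0, 1.5, 6.2]
width: 0.132
grip_force: 34.3
```

Request:
{"method": "move_arm", "body": {
  "series": [0,0,2.3,0,0,0,0,0,0,1.7,0,0,0,0,0,0,0.6,0,0,0,0,0,0,0.3,0,0,0,0,0,0,0,0,0,0,0]
}}

```text
time: 9.25
tool_pos: [0.663, 0.1004, 0.2158]
tcp_rot: [-2.098, -2.329, 0.01]
wrist_force: [-17.6, 0.4, 13.9]
width: 0.131
grip_force: 35.2
```

```bash
python3 - <<'E'
from h import *
st(); bxy()
E
```

```text
9.25 [0.663  0.1004 0.2158] [[-0.104, 0.995, 0.001], [-0.009, -0.0, -1.0]] [-17.6   0.4  13.9] 0.131 35.173944532871246 [0.11 0.28 1.63 0.   1.24 0.01]
bal x,y 0.07065881584050458 -0.00014060782254285333
```

```bash
python3 - <<'E'
from h import *
o=down(90+np.degrees(yb)); p=B(.070,0,.2155)
e=plan([(8.5,p+[0,0,.05],o,1),(8.5,np.array([.52,-.26,.27]),down(-18),1)],start=(p,o),wmax=10.2)
E
```

```text
[8.5, 0, 0, -5, 0, 0, 0, 8.5, -2.86, -1.5, -0.04, 0, 0, 9.5, 8.5, -3.07, -1.01, -0.03, 0, 0, 9.5, 8.5, -3.19, -0.49, -0.04, 0, 0, 9.5, 8.5, -3.23, 0.05, -0.04, 0, 0, 9.5]
[8.5, -3.18, 0.57, -0.04, 0, 0, 9.6, 8.5, -3.03, 1.1, -0.03, 0, 0, 9.5, 8.5, -2.81, 1.59, -0.04, 0, 0, 9.5, 8.5, -2.52, 2.03, -0.04, 0, 0, 9.5, 8.5, -2.14, 2.41, -0.04, 0, 0, 9.5]
[8.5, -1.72, 2.74, -0.03, 0, 0, 9.5, 8.5, -1.24, 2.98, -0.04, 0, 0, 9.5, 8.5, -0.73, 3.14, -0.04, 0, 0, 9.5]
```

Request:
{"method": "move_arm", "body": {
  "series": [5,0,-0.4,0,0,0,0,5,0,0,0,0,0,0,5,0,0,0,0,0,0,5,0,0,-2.5,0,0,0,5,0,0,-2.5,0,0,0]
}}

```text
time: 9.88
tool_pos: [0.6628, 0.0995, 0.264]
tcp_rot: [-2.103, -2.333, 0.001]
wrist_force: [0.4, 0.1, 0.2]
width: 0.582
grip_force: 0.0
```

Request:
{"method": "move_arm", "body": {
  "series": [8.5,-2.9,-1.5,0,0,0,9.5,8.5,-3.1,-1.0,0,0,0,9.5,8.5,-3.2,-0.5,0,0,0,9.5,8.5,-3.2,0,0,0,0,9.5,8.5,-3.2,0.6,0,0,0,9.5]
}}

```text
time: 10.5
tool_pos: [0.6026, -0.0521, 0.2641]
tcp_rot: [2.868, 1.281, 0.0]
wrist_force: [-0.1, -0.5, -0.7]
width: 0.996
grip_force: 0.0
```

Request:
{"method": "move_arm", "body": {
  "series": [8.5,-3,1.1,0,0,0,9.5,8.5,-2.8,1.6,0,0,0,9.5,8.5,-2.5,2,0,0,0,9.5,8.5,-2.1,2.4,0,0,0,9.5,8.5,-1.7,2.7,0,0,0,9.5]
}}

```text
time: 11.12
tool_pos: [0.5439, -0.2011, 0.2642]
tcp_rot: [3.141, 0.017, 0.001]
wrist_force: [0.6, -0.5, -0.1]
width: 0.994
grip_force: 0.0
```

Request:
{"method": "move_arm", "body": {
  "series": [8.5,-1.2,3,0,0,0,9.5,8.5,-0.7,3.1,0,0,0,9.5,8.5,0,0,0,0,0,0]
}}

```text
time: 11.5
tool_pos: [0.5205, -0.2617, 0.2642]
tcp_rot: [3.101, -0.497, 0.0]
wrist_force: [0.1, 0.5, -1.1]
width: 0.996
grip_force: 0.0
```

```bash
python3 - <<'E'
from h import *
st(); im=snap('wrist','w3'); print(proj('w3',[[.4838,-.2492,.022],[.5761,-.2794,.022]]))
E
```

```text
11.5 [ 0.5205 -0.2617  0.2642] [[0.95, -0.313, 0.0], [0.0, -0.001, -1.0]] [ 0.1  0.5 -1.1] 0.996 0.0 [-0.51  0.07  1.78 -0.    1.29  1.38]
[[322.61015929 234.1998904 ]
 [322.28010621 137.92743105]]
```

View pics/w3.png

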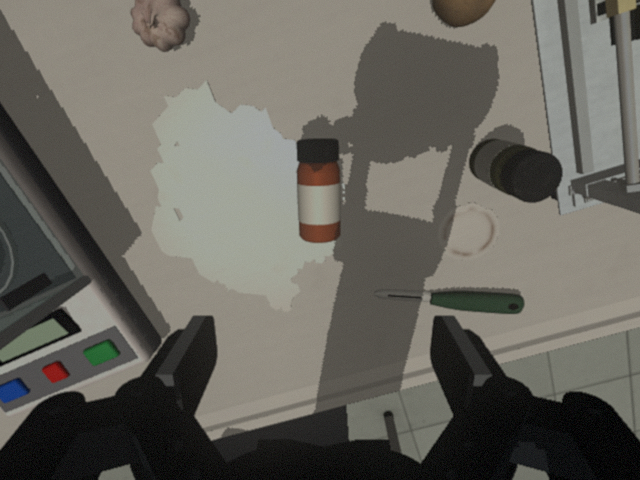

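```bash
python3 - <<'E'
from h import *
for z in(0.001,.022,.043): print(z,ray('w3',320,242,z)[:2].round(4),ray('w3',318.5,139,z)[:2].round(4))
d=np.array([.95,-.313,0]); n=np.array([.313,.95,0])
a=np.array([.4838,-.2492,.022])+.003*n
for q in (0,.002,.004):
  for z in (.001,.022,.043):
    b=a+d*q; b[2]=z; e=b+d*.099; print(q,z,proj('w3',[b,e]).round(1).tolist())
E
```

```text
0.001 [ 0.4696 -0.2414] [ 0.575 -0.275]
0.022 [ 0.4765 -0.2439] [ 0.5763 -0.2756]
0.043 [ 0.4834 -0.2463] [ 0.5776 -0.2763]
0 0.001 [[319.9, 228.3], [319.5, 134.5]]
0 0.022 [[319.7, 234.2], [319.4, 135.9]]
0 0.043 [[319.6, 240.8], [319.2, 137.4]]
0.002 0.001 [[319.9, 226.5], [319.5, 132.5]]
0.002 0.022 [[319.7, 232.4], [319.3, 133.7]]
0.002 0.043 [[319.6, 238.9], [319.1, 135.1]]
0.004 0.001 [[319.9, 224.8], [319.5, 130.4]]
0.004 0.022 [[319.7, 230.5], [319.3, 131.5]]
0.004 0.043 [[319.6, 236.9], [319.1, 132.8]]
```

Wrist view: the jar's axis is at column ~319.5, from row 139 (lid) to row 242 (bottom). That is 3 mm left of my estimate, so I correct for it.

```bash
python3 - <<'E'
from h import *
o=down(-18,-30); g=np.array([.5463,-.2667,.018])
e=plan([(8.5,g-o.apply([0,0,.10]),o,1),(8.5,g,o,4)])
E
```

```text
[8.5, 1.9, -0.05, 3.99, 0, -7.5, 0, 8.5, 2.41, -0.05, 3.71, 0, -7.5, 0, 8.5, 2.87, -0.05, 3.36, 0, -7.5, 0, 8.5, 3.28, -0.06, 2.95, -0.1, -7.5, -0.1, 8.5, 0, 0, 2.5, 0, 0, 0]
[8.5, 0, 0, 2.5, 0, 0, 0, 8.5, 0, 0, 2.5, 0, 0, 0, 8.5, 0, 0, 2.5, 0.1, 0, 0]
```

Request:
{"method": "move_arm", "body": {
  "series": [8.5,1.9,0,4,0,-7.5,0,8.5,2.4,-0.1,3.7,0,-7.5,0,8.5,2.9,0,3.4,0,-7.5,0,8.5,3.3,-0.1,2.9,0,-7.5,0,8.5,0,0,2.5,0,0,0]
}}

```text
time: 12.18
tool_pos: [0.5821, -0.2751, 0.0705]
tcp_rot: [-2.913, 0.456, 0.803]
wrist_force: [-0.3, 0.2, -0.8]
width: 0.999
grip_force: 0.0
```

```bash
python3 - <<'E'
from h import *
st()
o=down(-18,-30); g=np.array([.5463,-.2667,.018])
e=plan([(8.5,g,o,4)])
E
```

```text
12.175 [ 0.5821 -0.2751  0.0705] [[0.818, -0.261, -0.513], [-0.487, 0.16, -0.858]] [-0.3  0.2 -0.8] 0.999 0.0 [-0.45  0.69  1.4  -0.07  1.58  1.45]
[8.5, -0.11, 0.08, 1.6, 0, 0.2, 0.1, 8.5, -0.12, 0.08, 1.59, 0, 0.2, 0, 8.5, -0.13, 0.08, 1.6, -0.1, 0.2, 0.1, 8.5, -0.13, 0.07, 1.6, 0, 0.3, 0]
```

Request:
{"method": "move_arm", "body": {
  "series": [8.5,0,0,0,0,0,0]
}}

```text
time: 12.3
tool_pos: [0.5807, -0.2753, 0.0779]
tcp_rot: [-2.917, 0.459, 0.795]
wrist_force: [-0.2, -0.3, 0.9]
width: 0.998
grip_force: 0.0
```

```bash
python3 - <<'E'
from h import *
st()
o=down(-18,-30); g=np.array([.5463,-.2667,.018])
e=plan([(8.5,g,o,4)])
E
```

```text
12.3 [ 0.5807 -0.2753  0.0779] [[0.82, -0.264, -0.508], [-0.483, 0.158, -0.861]] [-0.2 -0.3  0.9] 0.998 0.0 [-0.45  0.68  1.41 -0.07  1.59  1.45]
[8.5, 0, 0.06, 1.74, 0, 0.1, 0, 8.5, -0.01, 0.07, 1.74, 0, 0.2, 0.1, 8.5, -0.01, 0.06, 1.74, 0, 0.1, 0, 8.5, -0.01, 0.06, 1.74, -0.1, 0.1, 0]
```

Request:
{"method": "move_arm", "body": {
  "series": [8.5,0,0.1,1.7,0,0,0,8.5,0,0.1,1.7,0,0.5,0,8.5,0,0,1.7,0,0,0,8.5,0,0,1.2,0,0,0,8.5,0,0,0,0,0,0]
}}

```text
time: 12.92
tool_pos: [0.5512, -0.2695, 0.0283]
tcp_rot: [-2.926, 0.465, 0.772]
wrist_force: [-0.1, 0.1, 0.6]
width: 0.996
grip_force: 0.0
```

```bash
python3 - <<'E'
from h import *
st()
o=down(-18,-30); g=np.array([.5463,-.2667,.018])
e=plan([(8.5,g,o,1)])
E
```

```text
12.925 [ 0.5512 -0.2695  0.0283] [[0.827, -0.269, -0.493], [-0.469, 0.153, -0.87]] [-0.1  0.1  0.6] 0.996 0.0 [-0.46  0.67  1.52 -0.07  1.47  1.45]
[8.5, 0.03, -0.11, 1.17, 0, -0.4, 0]
```

Request:
{"method": "move_arm", "body": {
  "series": [8.5,0,-0.1,1.1,0,0,0,0,0,0,0,0,0,0,0,0,0,0,0,0,0,0,0,0,0,0,0,0,0,0,0,0,0,0,0],
  "grip_force": 40
}}

```text
time: 13.55
tool_pos: [0.5479, -0.2675, 0.0192]
tcp_rot: [-2.927, 0.465, 0.769]
wrist_force: [2.0, -0.6, 1.7]
width: 0.48
grip_force: 40.6
```

```bash
python3 - <<'E'
from h import *
st()
s=read_state();p=s['tool_pos'];o=R.from_rotvec(s['tcp_rot'])
e=plan([(0,p+[0,0,.12],o,3),(0,np.array([.57,-.20,.17]),down(79,0),1),(0,np.array([.60,-.13,.14]),down(79,60),1)])
E
```

```text
13.55 [ 0.5479 -0.2675  0.0192] [[0.828, -0.27, -0.491], [-0.467, 0.152, -0.871]] [ 2.  -0.6  1.7] 0.48 40.60447518713772 [-0.46  0.67  1.53 -0.07  1.45  1.46]
[0, -1.97, 0, -3.48, 0, 0, 0, 0, -1.96, 0, -3.49, 0, 0, 0, 0, -1.97, 0, -3.48, 0, 0, 0, 0, -0.14, -0.65, -0.24, -2.3, 2, -8.6, 0, -0.03, -0.64, -0.28, -2.2, 2, -8.6]
[0, 0.08, -0.63, -0.29, -2.3, 2, -8.6, 0, 0.18, -0.61, -0.32, -2.2, 2, -8.6, 0, 0.28, -0.55, -0.33, -2.3, 2, -8.6, 0, 0.36, -0.49, -0.35, -2.3, 2, -8.6, 0, 0.45, -0.42, -0.34, -2.2, 2, -8.6]
[0, 0.52, -0.33, -0.35, -2.3, 2, -8.7, 0, 0.57, -0.23, -0.33, -2.2, 2, -8.6, 0, 0.61, -0.14, -0.32, -2.3, 2, -8.6, 0, 0.64, -0.02, -0.31, -2.3, 2, -8.6, 0, 1.06, 0.23, 0.43, 0, 8.6, 0]
[0, 0.99, 0.23, 0.58, 0, 8.5, 0, 0, 0.89, 0.23, 0.73, 0, 8.6, 0, 0, 0.77, 0.23, 0.84, 0, 8.6, 0, 0, 0.64, 0.23, 0.96, 0, 8.6, 0, 0, 0.48, 0.23, 1.04, 0, 8.5, 0]
[0, 0.33, 0.23, 1.09, 0, 8.6, 0.1]
```

Request:
{"method": "move_arm", "body": {
  "series": [0,-2,0,-3.5,0,0,0,0,-2,0,-3.5,0,0,0,0,-2,0,-3.5,0,0,0,0,-0.1,-0.6,-0.2,-2.3,2,-8.6,0,0,-0.6,-0.3,-2.2,2,-8.6]
}}

```text
time: 14.18
tool_pos: [0.5515, -0.256, 0.1453]
tcp_rot: [-3.002, -0.012, 0.658]
wrist_force: [-0.0, 0.6, -1.6]
width: 0.477
grip_force: 40.8
```

Request:
{"method": "move_arm", "body": {
  "series": [0,0.1,-0.6,-0.3,-2.3,2,-8.6,0,0.2,-0.6,-0.3,-2.2,2,-8.6,0,0.3,-0.6,-0.3,-2.3,2,-8.6,0,0.4,-0.5,-0.3,-2.3,2,-8.6,0,0.4,-0.4,-0.3,-2.3,2,-8.6]
}}

```text
time: 14.8
tool_pos: [0.561, -0.2246, 0.1571]
tcp_rot: [-2.861, -1.177, 0.317]
wrist_force: [-0.5, 0.8, -1.4]
width: 0.476
grip_force: 40.8
```

Request:
{"method": "move_arm", "body": {
  "series": [0,0.5,-0.3,-0.3,-2.3,2,-8.6,0,0.6,-0.2,-0.3,-2.2,2,-8.6,0,0.6,-0.1,-0.3,-2.3,2,-8.6,0,0.6,0,-0.3,-2.3,2,-8.6,0,1.1,0.2,0.4,0,8.6,0]
}}

```text
time: 15.42
tool_pos: [0.574, -0.1892, 0.1643]
tcp_rot: [-2.343, -1.938, -0.182]
wrist_force: [-0.2, -0.3, -1.7]
width: 0.477
grip_force: 40.9
```

Request:
{"method": "move_arm", "body": {
  "series": [0,1,0.2,0.6,0,8.5,0,0,0.9,0.2,0.7,0,8.6,0,0,0.8,0.2,0.8,0,8.6,0,0,0.6,0.2,1,0,8.6,0,0,0.5,0.2,1,0,8.6,0]
}}

```text
time: 16.05
tool_pos: [0.5942, -0.1415, 0.1425]
tcp_rot: [-1.866, -1.538, -0.905]
wrist_force: [-0.5, -0.0, -1.8]
width: 0.482
grip_force: 40.9
```

Request:
{"method": "move_arm", "body": {
  "series": [0,0.3,0.2,1.1,0,8.6,0,0,0,0,0,0,0,0,0,0,0,0,0,0,0]
}}

```text
time: 16.42
tool_pos: [0.5982, -0.1314, 0.1381]
tcp_rot: [-1.76, -1.451, -1.015]
wrist_force: [0.6, -0.6, -0.5]
width: 0.478
grip_force: 40.9
```

```bash
python3 - <<'E'
from h import *
st(); a=snap('side','s4'); b=snap('top','t4')
print(proj('s4',[read_state()['tool_pos']]),proj('t4',[read_state()['tool_pos']]))
cv2.imwrite('pics/c4.png',np.hstack([cv2.resize(a[130:330,240:440],(480,480)),cv2.resize(b[180:330,270:370],(320,480))])[:,:,::-1])
E
```

```text
16.425 [ 0.5982 -0.1314  0.1381] [[0.095, 0.492, 0.865], [0.166, 0.849, -0.501]] [ 0.6 -0.6 -0.5] 0.478 40.86673974758014 [-0.7   0.55  1.76  0.86  1.54 -0.86]
[[316.26950288 232.99726558]] [[322.59390596 236.25759409]]
```

View pics/c4.png

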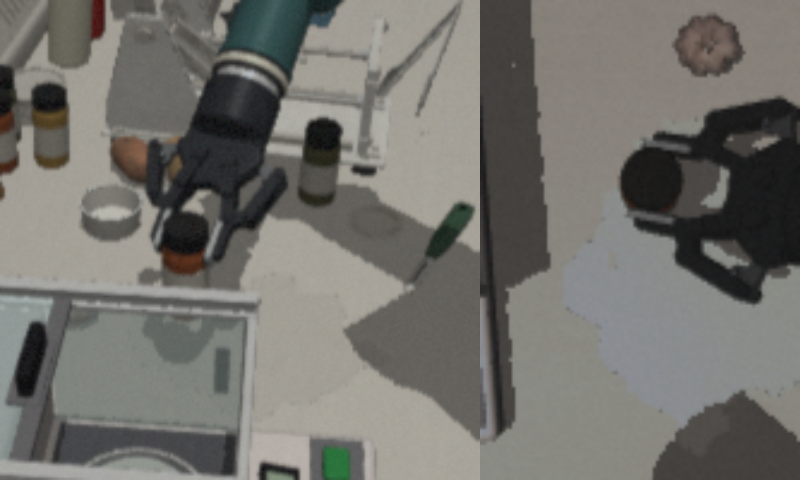

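The jar hangs upright in the gripper, lid up, with free space all round. I lower it onto the worktop.

Request:
{"method": "move_arm", "body": {
  "series": [0,-1.7,0,1,0,0.7,0,0,-1.7,0,1,0,0,0,0,-1.3,0,0.75,0,0,0,0,-0.6,0,0.35,0,0,0,0,0,0,0,0,0,0]
}}

```text
time: 17.15
tool_pos: [0.5979, -0.1299, 0.0755]
tcp_rot: [-1.749, -1.439, -1.025]
wrist_force: [-0.3, -0.3, -0.8]
width: 0.481
grip_force: 40.9
```

Request:
{"method": "move_arm", "body": {
  "series": [0,-0.3,0,0.15,0,0,0,0,0,0,0,0,0,0]
}}

```text
time: 17.4
tool_pos: [0.5984, -0.1306, 0.0733]
tcp_rot: [-1.749, -1.442, -1.026]
wrist_force: [-0.9, 0.1, -0.5]
width: 0.478
grip_force: 40.9
```

```bash
python3 - <<'E'
from h import *
st()
E
```

```text
17.4 [ 0.5984 -0.1306  0.0733] [[0.092, 0.48, 0.872], [0.168, 0.856, -0.489]] [-0.9  0.1 -0.5] 0.478 40.866071765776724 [-0.7   0.64  1.76  0.87  1.49 -0.94]
```

Request:
{"method": "move_arm", "body": {
  "series": [0,-0.25,0,0.15,0,0,0,0,0,0,0,0,0,0]
}}

```text
time: 17.65
tool_pos: [0.5982, -0.1303, 0.0702]
tcp_rot: [-1.749, -1.441, -1.026]
wrist_force: [-0.9, -0.8, -1.0]
width: 0.479
grip_force: 40.9
```

Request:
{"method": "move_arm", "body": {
  "series": [0,-0.25,0,0.15,0,0,0,0,0,0,0,0,0,0]
}}

```text
time: 17.9
tool_pos: [0.5986, -0.1297, 0.0693]
tcp_rot: [-1.745, -1.44, -1.029]
wrist_force: [-0.3, 1.3, 5.9]
width: 0.479
grip_force: 41.2
```

Request:
{"method": "move_arm", "body": {
  "series": [8.5,0,0,0,0,0,0,8.5,0,0,0,0,0,0,8.5,0,0,0,0,0,0,8.5,0,0,0,0,0,0,8.5,0,0,-2,0,0,0]
}}

```text
time: 18.52
tool_pos: [0.594, -0.1464, 0.0765]
tcp_rot: [-1.747, -1.44, -1.024]
wrist_force: [-0.2, -0.6, -0.9]
width: 0.996
grip_force: 0.0
```

Request:
{"method": "move_arm", "body": {
  "series": [8.5,0,0,-3,0,0,0,8.5,0,0,-4,0,0,0,8.5,0,0,-3,0,0,0,8.5,0,0,0,0,0,0]
}}

```text
time: 19.02
tool_pos: [0.5788, -0.2368, 0.1279]
tcp_rot: [-1.754, -1.444, -1.029]
wrist_force: [0.1, -0.4, 0.1]
width: 0.995
grip_force: 0.0
```

```bash
python3 - <<'E'
from h import *
st(); a=snap('side','s5'); b=snap('top','t5')
print(proj('s5',[[.5996,-.129,0],[.5996,-.129,.099]]),proj('t5',[[.5996,-.129,.099]]))
cv2.imwrite('pics/c5.png',np.hstack([cv2.resize(a[130:330,240:440],(480,480)),cv2.resize(b[200:260,300:340],(320,480),interpolation=2)])[:,:,::-1])
# lid blob in top view
g=b[205:265,305:340].max(2); n,l,s,c=cv2.connectedComponentsWithStats((g<55).astype(np.uint8)); print([(x.tolist(),(y+[305,205]).round(1).tolist()) for x,y in zip(s,c)][:6])
E
```

```text
19.025 [ 0.5788 -0.2368  0.1279] [[0.091, 0.483, 0.871], [0.172, 0.854, -0.491]] [ 0.1 -0.4  0.1] 0.995 0.0 [-0.83  0.65  1.63  0.79  1.64 -0.91]
[[315.21856802 280.81131747]
 [315.53243679 248.13116455]] [[321.3023811  237.47872285]]
[([0, 0, 35, 60, 1816], [322.0, 233.9]), ([8, 24, 18, 21, 284], [321.8, 238.3])]
```

View pics/c5.png

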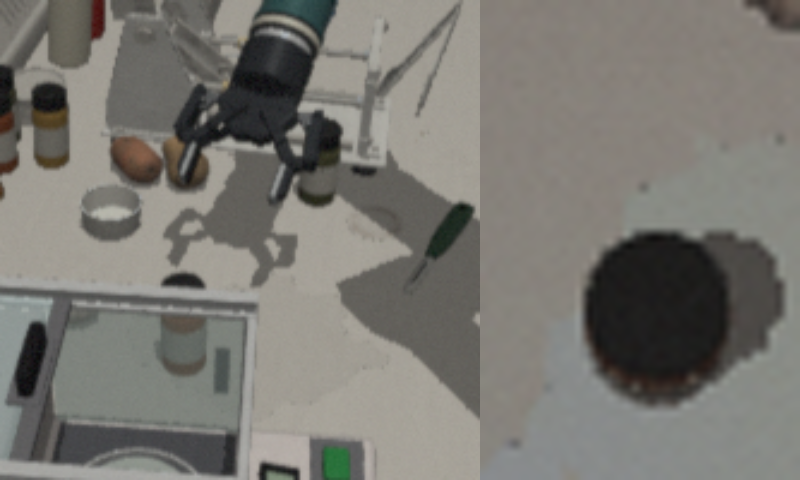

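```bash
python3 - <<'E'
from h import *
a=ray('t5',322.0,238.2,.099); print(a)
j=np.array([a[0],a[1],0]); o=down(6)
plan([(8.5,np.array([.5788,-.2368,.20]),down(79,30),1),(8.5,j+[0,-.01,.22],o,1)])
E
```

```text
[ 0.59799757 -0.13063152  0.099     ]
[8.5, 1.58, 0.04, -0.97, 0, -7.7, 0, 8.5, 1.43, 0.03, -1.17, 0.1, -7.7, 0, 8.5, 1.26, 0.04, -1.35, 0, -7.6, 0, 8.5, 1.07, 0.03, -1.51, 0, -7.7, 0, 8.5, 1.06, 0.01, 0.35, -2.1, -2.9, 7.9]
[8.5, 1.06, -0.16, 0.3, -2.1, -2.8, 7.9, 8.5, 1.04, -0.3, 0.24, -2.2, -2.9, 7.9, 8.5, 1, -0.46, 0.17, -2.1, -2.9, 7.9, 8.5, 0.93, -0.6, 0.1, -2.1, -2.9, 8, 8.5, 0.85, -0.72, 0.03, -2.1, -2.8, 7.9]
[8.5, 0.74, -0.83, -0.04, -2.1, -2.9, 7.9, 8.5, 0.61, -0.92, -0.1, -2.2, -2.8, 7.9, 8.5, 0.48, -0.99, -0.16, -2.1, -2.9, 7.9]
```

Crop: the jar stands upright with its lid at top-view (322,238), which puts it at (0.598, -0.131). I go above it with the tool down.

Request:
{"method": "move_arm", "body": {
  "series": [8.5,1.6,0,-1,0,-7.7,0,8.5,1.4,0,-1.2,0,-7.7,0,8.5,1.3,0,-1.3,0,-7.7,0,8.5,1.1,0,-1.5,0,-7.7,0,8.5,1.1,0,0.3,-2.1,-2.9,7.9]
}}

```text
time: 19.75
tool_pos: [0.5812, -0.2237, 0.2056]
tcp_rot: [-2.288, -1.618, -0.519]
wrist_force: [0.3, -0.2, -0.2]
width: 0.998
grip_force: 0.0
```

Request:
{"method": "move_arm", "body": {
  "series": [8.5,1.1,-0.2,0.3,-2.1,-2.8,7.9,8.5,1,-0.3,0.2,-2.2,-2.9,7.9,8.5,1,-0.5,0.2,-2.1,-2.9,7.9,8.5,0.9,-0.6,0.1,-2.1,-2.9,8,8.5,0.8,-0.7,0,-2.1,-2.8,7.9]
}}

```text
time: 20.38
tool_pos: [0.588, -0.1698, 0.2131]
tcp_rot: [-2.917, -0.77, -0.212]
wrist_force: [-0.3, -0.2, -0.1]
width: 0.997
grip_force: 0.0
```

Request:
{"method": "move_arm", "body": {
  "series": [8.5,0.7,-0.8,0,-2.1,-2.9,7.9,8.5,0.6,-0.9,-0.1,-2.2,-2.8,7.9,8.5,0.5,-1,-0.2,-2.1,-2.9,7.9,8.5,0,0,0,0,0,0]
}}

```text
time: 20.88
tool_pos: [0.5955, -0.1376, 0.2198]
tcp_rot: [3.136, 0.173, -0.001]
wrist_force: [0.1, -0.0, -0.4]
width: 0.991
grip_force: 0.0
```

```bash
python3 - <<'E'
from h import *
st(); j=np.array([.598,-.1306,0]); o=down(6.1)
plan([(8.5,j+[0,0,.14],o,3),(8.5,j+[0,0,.084],o,3)])
E
```

```text
20.875 [ 0.5955 -0.1376  0.2198] [[0.994, 0.11, -0.001], [-0.0, -0.001, -1.0]] [ 0.1 -0.  -0.4] 0.991 0.0 [-0.27  0.16  1.77 -0.    1.22  1.19]
[8.5, 0.11, -0.22, 2.66, 0, 0, 0.1, 8.5, 0.11, -0.23, 2.66, 0, 0, 0, 8.5, 0.11, -0.22, 2.66, 0, 0, 0.1, 8.5, 0, 0, 1.87, 0, 0, 0, 8.5, 0, 0, 1.86, 0, 0, 0]
[8.5, 0.01, -0.01, 1.87, 0, 0, 0]
```

Request:
{"method": "move_arm", "body": {
  "series": [8.5,0.1,-0.2,2.7,0,0,0,8.5,0.1,-0.2,2.7,0,0,0,8.5,0.1,-0.3,2.6,0,0,0,8.5,0,0,1.9,0,0,0,8.5,0,0,1.9,0,0,0]
}}

```text
time: 21.5
tool_pos: [0.5975, -0.1334, 0.1017]
tcp_rot: [3.136, 0.165, 0.001]
wrist_force: [0.4, 0.3, 0.6]
width: 0.996
grip_force: 0.0
```

Request:
{"method": "move_arm", "body": {
  "series": [8.5,0,0,1.8,0,0,0,0,0,0,0,0,0,0,0,0,0,0,0,0,0,0,0,0,0,0,0,0,0,0,0,0,0,0,0]
}}

```text
time: 22.12
tool_pos: [0.5991, -0.1334, 0.0862]
tcp_rot: [3.135, 0.164, 0.006]
wrist_force: [0.2, 0.6, 3.1]
width: 0.446
grip_force: 40.6
```

```bash
python3 - <<'E'
from h import *
st(); p=read_state()['tool_pos'];o=down(6.1); t=B(0,0,0)
e=plan([(0,p*[1,1,0]+[0,0,.32],o,1),(0,t+[0,0,.32],o,1),(0,t+[0,0,.165],o,5)],vmax=4.5)
E
```

```text
22.125 [ 0.5991 -0.1334  0.0862] [[0.995, 0.104, 0.003], [0.004, -0.002, -1.0]] [0.2 0.6 3.1] 0.446 40.601020164904185 [-0.26  0.28  1.88 -0.    0.97  1.21]
[0, 0.01, 0.01, -3.9, 0, 0, 0, 0, 0.02, 0.01, -3.89, 0.1, -0.1, 0, 0, 0, 0.01, -3.9, 0, 0, -0.1, 0, 0.01, 0, -3.9, 0, 0, 0, 0, 0.01, 0, -3.89, 0, -0.1, 0]
[0, 0, 0.01, -3.9, 0.1, 0, 0, 0, 0.29, -3.76, 0, 0, 0, 0, 0, 0.3, -3.76, 0, 0, 0, 0, 0, 0.29, -3.77, 0.01, 0, 0, 0, 0, 0.3, -3.76, 0, 0, 0, 0]
[0, 0.29, -3.76, 0, 0, 0, 0, 0, 0.29, -3.76, 0, 0, 0, 0, 0, 0, 0, 3.1, 0, 0, 0, 0, 0, 0, 3.1, 0, 0, 0, 0, 0, 0.01, 3.1, 0, 0, 0]
[0, 0, 0, 3.1, 0, 0, 0, 0, 0.01, 0, 3.1, 0, 0, 0]
```

Request:
{"method": "move_arm", "body": {
  "series": [0,0,0,-3,0,0,0,0,0,0,-4,0,0,0,0,0,0,-4.2,0,0,0,0,0,0,-4.2,0,0,0,0,0,0,-4,0,0,0]
}}

```text
time: 22.75
tool_pos: [0.5974, -0.1327, 0.2802]
tcp_rot: [3.135, 0.164, 0.002]
wrist_force: [0.7, -0.4, -1.5]
width: 0.447
grip_force: 40.7
```

Request:
{"method": "move_arm", "body": {
  "series": [0,0,0,-4,0,0,0,0,0.3,-3.8,0,0,0,0,0,0.3,-3.8,0,0,0,0,0,0.3,-3.8,0,0,0,0,0,0.3,-3.8,0,0,0,0]
}}

```text
time: 23.38
tool_pos: [0.5934, 0.0208, 0.3184]
tcp_rot: [3.136, 0.163, 0.001]
wrist_force: [0.1, -0.4, -2.1]
width: 0.454
grip_force: 40.7
```

Request:
{"method": "move_arm", "body": {
  "series": [0,0.3,-3.7,0,0,0,0,0,0.3,-3.7,0,0,0,0,0,0,0,0,0,0,0,0,0,0,0,0,0,0]
}}

```text
time: 23.88
tool_pos: [0.5918, 0.0937, 0.3182]
tcp_rot: [3.135, 0.165, 0.001]
wrist_force: [0.4, -0.9, -0.7]
width: 0.451
grip_force: 40.8
```

```bash
python3 - <<'E'
from h import *
st(); o=down(6.1); t=B(0.001,0,0)
e=plan([(0,t+[0,0,.165],o,6)]); a=snap('side','s6'); b=snap('top','t6')
cv2.imwrite('pics/c6.png',np.hstack([cv2.resize(a[130:400,150:420],(480,480)),cv2.resize(b[180:300,160:240],(320,480),interpolation=2)])[:,:,::-1])
E
```

```text
23.875 [0.5918 0.0937 0.3182] [[0.994, 0.105, 0.0], [0.001, -0.002, -1.0]] [ 0.4 -0.9 -0.7] 0.451 40.77296702249441 [ 0.12  0.08  1.67 -0.    1.39  1.58]
[0, 0.03, 0.01, 2.55, 0, 0, 0, 0, 0.03, 0.01, 2.56, 0, 0, 0, 0, 0.03, 0.01, 2.55, 0.1, 0, 0, 0, 0.03, 0.01, 2.55, 0, 0, -0.1, 0, 0.03, 0.01, 2.55, 0, 0, 0]
[0, 0.03, 0.01, 2.56, 0, 0, 0]
```

View pics/c6.png

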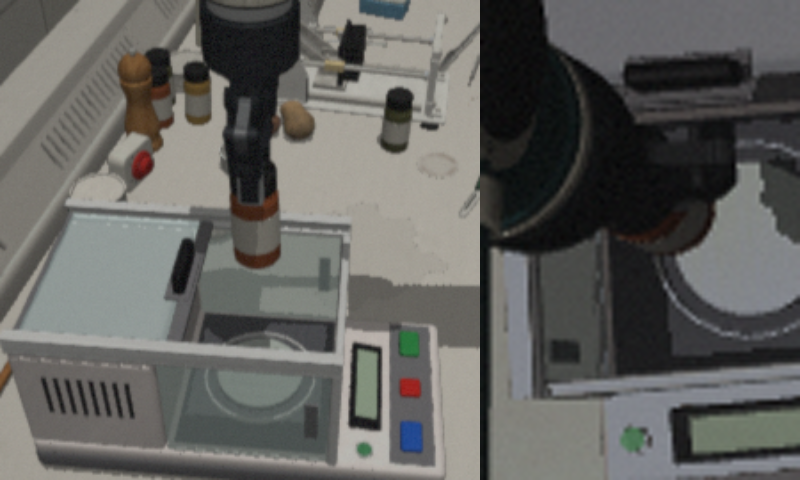

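The jar hangs vertical over the open chamber, with the roof fully open. I lower it.

Request:
{"method": "move_arm", "body": {
  "series": [0,0.1,0,3,0,0,0,0,0.1,0,3,0,0,0,0,0,0,3,0,0,0,0,0,0,3,0,0,0,0,0,0,2.5,0,0,0]
}}

```text
time: 24.6
tool_pos: [0.5939, 0.0925, 0.172]
tcp_rot: [3.135, 0.161, -0.0]
wrist_force: [0.0, -0.1, -1.2]
width: 0.448
grip_force: 40.8
```

Request:
{"method": "move_arm", "body": {
  "series": [0,0,0,1,0,0,0,0,0,0,0.5,0,0,0,0,0,0,0,0,0,0]
}}

```text
time: 24.98
tool_pos: [0.5948, 0.0936, 0.1591]
tcp_rot: [3.136, 0.163, 0.003]
wrist_force: [-0.7, -0.3, -0.9]
width: 0.452
grip_force: 40.8
```

Request:
{"method": "move_arm", "body": {
  "series": [0,0,0,0.4,0,0,0,0,0,0,0.3,0,0,0,0,0,0,0,0,0,0]
}}

```text
time: 25.35
tool_pos: [0.5941, 0.0939, 0.1513]
tcp_rot: [3.135, 0.164, 0.001]
wrist_force: [-0.0, 0.2, -0.6]
width: 0.452
grip_force: 40.8
```

Request:
{"method": "move_arm", "body": {
  "series": [0,0,0,0.2,0,0,0,0,0,0,0,0,0,0]
}}

```text
time: 25.6
tool_pos: [0.5941, 0.0939, 0.1492]
tcp_rot: [3.135, 0.164, 0.001]
wrist_force: [0.1, 0.4, -1.8]
width: 0.452
grip_force: 40.8
```

```bash
python3 - <<'E'
from h import *
st();bxy()
E
```

```text
25.6 [0.5941 0.0939 0.1492] [[0.995, 0.104, 0.0], [0.001, -0.002, -1.0]] [ 0.1  0.4 -1.8] 0.452 40.78219961898867 [ 0.12  0.2   1.86 -0.    1.09  1.58]
bal x,y 0.0014326455541804023 0.0007907023677819055
```

Request:
{"method": "move_arm", "body": {
  "series": [0,0,0,0.15,0,0,0,0,0,0,0,0,0,0]
}}

```text
time: 25.85
tool_pos: [0.5945, 0.0939, 0.1483]
tcp_rot: [3.136, 0.164, 0.003]
wrist_force: [0.9, 0.4, 1.1]
width: 0.448
grip_force: 41.0
```

Request:
{"method": "move_arm", "body": {
  "series": [0,0,0,0.1,0,0,0,0,0,0,0,0,0,0]
}}

```text
time: 26.1
tool_pos: [0.595, 0.094, 0.1482]
tcp_rot: [3.136, 0.164, 0.005]
wrist_force: [-0.8, 0.5, 5.7]
width: 0.451
grip_force: 41.4
```

Request:
{"method": "move_arm", "body": {
  "series": [6.5,0,0,0,0,0,0,6.5,0,0,0,0,0,0,6.5,0,0,0,0,0,0,6.5,0,0,0,0,0,0,6.5,0,0,-1.5,0,0,0]
}}

```text
time: 26.72
tool_pos: [0.5929, 0.0937, 0.1607]
tcp_rot: [3.135, 0.164, -0.004]
wrist_force: [0.9, 0.7, 0.2]
width: 0.764
grip_force: 0.0
```

Request:
{"method": "move_arm", "body": {
  "series": [6.5,0,0,-3,0,0,0,6.5,0,0,-4.5,0,0,0,6.5,0,0,-4.5,0,0,0,6.5,0,0,-1,0,0,0]
}}

```text
time: 27.22
tool_pos: [0.5964, 0.0944, 0.2979]
tcp_rot: [3.136, 0.164, 0.016]
wrist_force: [-0.5, 0.1, 0.2]
width: 0.762
grip_force: 0.0
```

```bash
python3 - <<'E'
from h import *
st();bxy();o=down(90+np.degrees(yb)); h=B(.071,0,0)
e=plan([(5.5,h+[0,0,.285],o,1)])
snap('wrist','w7'); print(proj('w7',[B(0,0,.161),B(.02,0,.161),B(-.02,0,.161),B(0,.02,.161),B(0,-.02,.161)]).round(0).tolist())
E
```

```text
27.225 [0.5964 0.0944 0.2979] [[0.995, 0.104, 0.01], [0.01, -0.001, -1.0]] [-0.5  0.1  0.2] 0.762 0.0 [ 0.12  0.09  1.7  -0.    1.34  1.58]
bal x,y 0.0037536243434467035 0.0010490012549587387
[5.5, 0.67, 0.01, 0.14, 0.1, 0, -9, 5.5, 0.66, 0.11, 0.13, 0, -0.1, -9, 5.5, 0.64, 0.22, 0.13, 0.1, 0, -9.1, 5.5, 0.59, 0.31, 0.14, 0, -0.1, -9, 5.5, 0.54, 0.4, 0.13, 0.1, 0, -9]
[5.5, 0.47, 0.49, 0.13, 0, 0, -9, 5.5, 0.39, 0.55, 0.13, 0.1, -0.1, -9, 5.5, 0.29, 0.6, 0.13, 0, 0, -9, 5.5, 0.2, 0.64, 0.13, 0.1, 0, -9.1, 5.5, 0.1, 0.67, 0.13, 0, -0.1, -9]
[[324.0, 235.0], [324.0, 209.0], [325.0, 260.0], [298.0, 235.0], [351.0, 235.0]]
```

View pics/w7.png

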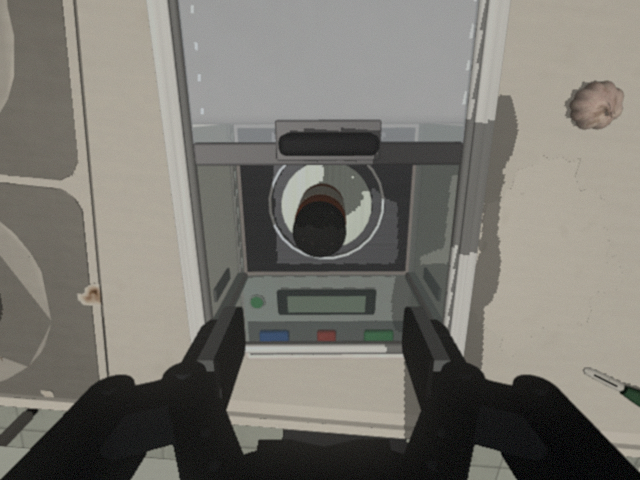

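Wrist view: the jar stands upright in the pan ring, lid centre at (320,229) against (324,235) for the ideal centre, so within 5 mm. Next: shut the roof.

Request:
{"method": "move_arm", "body": {
  "series": [5.5,0.7,0,0.1,0,0,-9,5.5,0.7,0.1,0.1,0,0,-9,5.5,0.6,0.2,0.1,0,0,-9,5.5,0.6,0.3,0.1,0,0,-9,5.5,0.5,0.4,0.1,0,0,-9]
}}

```text
time: 27.9
tool_pos: [0.6267, 0.0973, 0.285]
tcp_rot: [2.831, 1.359, -0.004]
wrist_force: [0.4, 0.3, -0.6]
width: 0.643
grip_force: 0.0
```

Request:
{"method": "move_arm", "body": {
  "series": [5.5,0.5,0.5,0.1,0,0,-9,5.5,0.4,0.6,0.1,0,0,-9,5.5,0.3,0.6,0.1,0,0,-9,5.5,0.2,0.6,0.1,0,0,-9,5.5,0.1,0.7,0.1,0,0,-9]
}}

```text
time: 28.52
tool_pos: [0.6609, 0.1005, 0.2799]
tcp_rot: [-2.096, -2.34, 0.005]
wrist_force: [-1.2, -0.0, -0.4]
width: 0.644
grip_force: 0.0
```

Request:
{"method": "move_arm", "body": {
  "series": [5.5,0,0,0,0,0,0]
}}

```text
time: 28.65
tool_pos: [0.6611, 0.1005, 0.28]
tcp_rot: [-2.105, -2.332, 0.004]
wrist_force: [-0.2, 0.0, 0.5]
width: 0.644
grip_force: 0.0
```

```bash
python3 - <<'E'
from h import *
st();bxy();o=down(90+np.degrees(yb)); h=B(.071,0,0)
e=plan([(5.5,h+[0,0,.2145],o,3)])
E
```

```text
28.65 [0.6611 0.1005 0.28  ] [[-0.102, 0.995, -0.002], [-0.002, -0.002, -1.0]] [-0.2  0.   0.5] 0.644 0.0 [ 0.11  0.23  1.57 -0.    1.34  0.01]
bal x,y 0.06874606648895305 0.00020096740751036814
[5.5, 0, 0.08, 2.18, 0, 0, -0.1, 5.5, 0, 0.08, 2.19, -0.1, 0.1, -0.1, 5.5, -0.01, 0.08, 2.18, 0, 0, -0.1]
```

Request:
{"method": "move_arm", "body": {
  "series": [5.5,0,0.1,2.2,0,0,0,5.5,0,0.1,2.2,0,0,0,5.5,0,0,2.1,0,0,0,0,0,0,0,0,0,0,0,0,0,0,0,0,0],
  "grip_force": 30
}}

```text
time: 29.28
tool_pos: [0.6638, 0.1007, 0.2169]
tcp_rot: [2.101, 2.333, -0.001]
wrist_force: [-0.1, 0.1, 1.0]
width: 0.225
grip_force: 0.0
```

Request:
{"method": "move_arm", "body": {
  "series": [0,0,0,0,0,0,0,0,0,0,0,0,0,0,0,0,-1,0,0,0,0,0,0,-2,0,0,0,0,0,0,-2.3,0,0,0,0]
}}

```text
time: 29.9
tool_pos: [0.6117, 0.0951, 0.2176]
tcp_rot: [2.099, 2.331, 0.003]
wrist_force: [1.8, -0.7, -0.7]
width: 0.123
grip_force: 32.0
```

Request:
{"method": "move_arm", "body": {
  "series": [0,0,-2.3,0,0,0,0,0,0,-2.3,0,0,0,0,0,0,-2,0,0,0,0,0,0,-1.3,0,0,0,0,0,0,-0.5,0,0,0,0]
}}

```text
time: 30.52
tool_pos: [0.5284, 0.0862, 0.2177]
tcp_rot: [2.099, 2.33, 0.004]
wrist_force: [10.2, -0.9, -7.5]
width: 0.124
grip_force: 31.2
```

Request:
{"method": "move_arm", "body": {
  "series": [0,0,-0.3,0,0,0,0,0,0,0,0,0,0,0]
}}

```text
time: 30.78
tool_pos: [0.5284, 0.0862, 0.2177]
tcp_rot: [2.097, 2.328, 0.009]
wrist_force: [10.7, 0.1, -5.5]
width: 0.125
grip_force: 31.4
```

```bash
python3 - <<'E'
from h import *
st();bxy()
E
```

```text
30.775 [0.5284 0.0862 0.2177] [[-0.104, 0.995, -0.002], [0.01, -0.001, -1.0]] [10.7  0.1 -5.5] 0.125 31.35681241750717 [ 0.12  0.01  1.93 -0.    1.19  0.01]
bal x,y -0.06469737764061831 0.00018146946928453405
```

Shut against its stop at the same position as before. I release and go to the print key.

Request:
{"method": "move_arm", "body": {
  "series": [5,0,0.3,0,0,0,0,5,0,0,0,0,0,0,5,0,0,0,0,0,0,5,0,0,-2.5,0,0,0,5,0,0,-2.5,0,0,0]
}}

```text
time: 31.4
tool_pos: [0.5268, 0.0865, 0.2669]
tcp_rot: [2.102, 2.334, -0.003]
wrist_force: [0.0, 0.4, -0.3]
width: 0.584
grip_force: 0.0
```

Request:
{"method": "move_arm", "body": {
  "series": [5,0,0,0,0,0,0]
}}

```text
time: 31.52
tool_pos: [0.5288, 0.0868, 0.2693]
tcp_rot: [2.099, 2.331, 0.005]
wrist_force: [-0.3, 0.2, -0.2]
width: 0.585
grip_force: 0.0
```

```bash
python3 - <<'E'
from h import *
st();bxy();o=down(90+np.degrees(yb)); k=B(-.158,-.06,0)
e=plan([(0,k+[0,0,.25],o,1),(0,k+[0,0,.09],o,1),(0,k+[0,0,.075],o,1)])
E
```

```text
31.525 [0.5288 0.0868 0.2693] [[-0.104, 0.995, -0.002], [0.006, -0.001, -1.0]] [-0.3  0.2 -0.2] 0.585 0.0 [ 0.12 -0.02  1.87 -0.    1.29  0.01]
bal x,y -0.06422341143365361 0.0007289073055417455
[0, -2.03, -3.12, 0.63, 0.1, 0, -0.1, 0, -2.03, -3.13, 0.63, 0.1, 0.1, 0, 0, -2.03, -3.12, 0.64, 0.1, 0, -0.1, 0, 0, 0, 5.33, 0, 0, 0, 0, 0, -0.01, 5.33, 0, 0, 0]
[0, 0, 0, 5.34, 0, 0, 0, 0, 0, 0, 1.5, 0, 0, 0]
```

Request:
{"method": "move_arm", "body": {
  "series": [0,-2,-3.1,0.6,0,0,0,0,-2,-3.1,0.6,0,0,0,0,-2.1,-3.1,0.7,0,0,0,0,0,0,5.3,0,0,0,0,0,0,5.3,0,0,0]
}}

```text
time: 32.15
tool_pos: [0.4409, 0.0156, 0.1404]
tcp_rot: [2.101, 2.331, 0.001]
wrist_force: [0.4, -0.2, -0.7]
width: -0.001
grip_force: 0.0
```

Request:
{"method": "move_arm", "body": {
  "series": [0,0,0,5.3,0,0,0,0,0,0,1.5,0,0,0,0,0,0,0,0,0,0]
}}

```text
time: 32.52
tool_pos: [0.4404, 0.0158, 0.073]
tcp_rot: [-2.102, -2.334, 0.004]
wrist_force: [-0.2, -0.6, -0.4]
width: 0.001
grip_force: 0.0
```

```bash
python3 - <<'E'
from h import *
st();bxy(); a=snap('side','s8'); b=snap('top','t8')
cv2.imwrite('pics/c8.png',np.hstack([cv2.resize(a[210:410,240:440],(480,480)),cv2.resize(b[190:330,165:275],(320,480))])[:,:,::-1])
E
```

```text
32.525 [0.4404 0.0158 0.073 ] [[-0.104, 0.995, -0.001], [-0.002, -0.002, -1.0]] [-0.2 -0.6 -0.4] 0.001 0.0 [-0.02 -0.01  2.24 -0.    0.91 -0.12]
bal x,y -0.15967676821549637 -0.06033375601569592
```

View pics/c8.png

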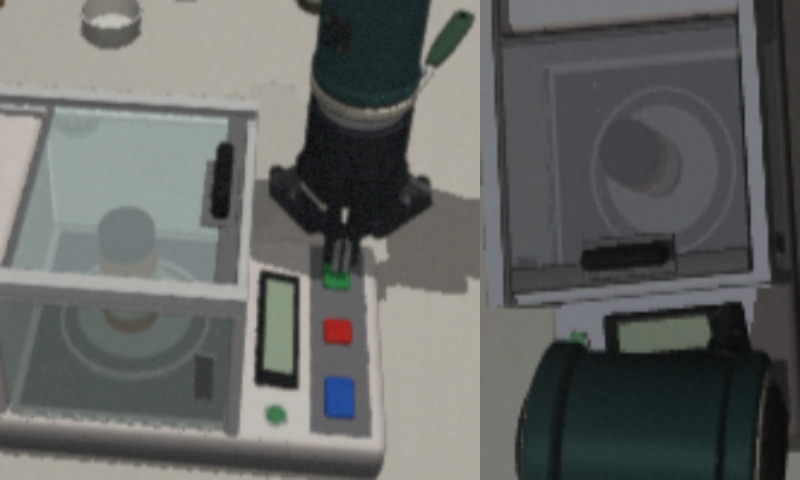

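The jar stands upright behind the shut roof and the closed fingers are over the green key. I press and retract.

Request:
{"method": "move_arm", "body": {
  "series": [0,0,0.1,0.8,0,0,0,0,0,0,0.4,0,0,0,0,0,0,0.3,0,0,0,0,0,0,0,0,0,0,0,0,0,0,0,0,0]
}}

```text
time: 33.25
tool_pos: [0.4439, 0.0159, 0.0605]
tcp_rot: [2.1, 2.331, 0.002]
wrist_force: [-1.3, 0.3, 9.3]
width: -0.001
grip_force: 4.6
```

Request:
{"method": "move_arm", "body": {
  "series": [0,0,0,-2,0,0,0,0,0,0,-5,0,0,0,0,0,0,-5,0,0,0,0,0,0,-5,0,0,0,0,0,0,-2,0,0,0]
}}

```text
time: 33.88
tool_pos: [0.4438, 0.0162, 0.2526]
tcp_rot: [2.098, 2.33, 0.005]
wrist_force: [0.6, -0.3, -0.8]
width: 0.004
grip_force: 0.0
```

Request:
{"method": "move_arm", "body": {
  "series": [0,0,0,0,0,0,0,0,0,0,0,0,0,0,0,0,0,0,0,0,0]
}}

```text
time: 34.25
tool_pos: [0.4411, 0.0162, 0.2468]
tcp_rot: [-2.102, -2.334, 0.005]
wrist_force: [0.7, -0.4, -0.7]
width: -0.0
grip_force: 0.0
```

```bash
python3 - <<'E'
from h import *
st(); print(finish_job())
E
```

```text
34.25 [0.4411 0.0162 0.2468] [[-0.104, 0.995, -0.001], [-0.003, -0.002, -1.0]] [ 0.7 -0.4 -0.7] -0.0 0.0 [-0.02 -0.2   2.06 -0.    1.28 -0.12]
the job is handed in; nothing more can be done
None
```

I tared with the pan empty and the roof shut, stood the jar upright within about 5 mm of the pan's centre, shut the roof, pressed print, moved the arm clear and handed the job in at 34 s of 72; no verdict came back.

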